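Clamp the piston with the dwell cam

ROBOT

A 6-joint arm with a two-finger parallel gripper is mounted at the origin on the work surface. World frame = base frame: x ahead of the robot, y to its left, z up, the work surface at z = 0. Lengths are in m, angles in rad, forces in N, time in s.
With the tool pointing down it reaches from about 0.15 to 0.775 m from the base axis. Payload 6.1 kg.
Tool frame: the origin (TCP) lies at the centre of the arm's flange, where the gripper is bolted on; the fingertips stand 173 mm ahead of it and the grasp point (between the pads) lies 155 mm ahead of it (env.tip_reach is the distance from the TCP to the fingertips, in m); z points along the fingers, y is the direction in which the jaws open and shut (so a half turn about z gives the same grasp; the last joint's range is limited). The gripper opens to 85 mm and grips with 20 to 120 N. Pads are 22 mm wide; open, the fingers measure 114 mm over their backs; the gripper's body (76 mm by 85 mm) begins 54 mm behind the grasp point. The pads swing forward as they close: fully open they stand 13 mm farther back than shut.
Start: joints at [-1.129, 0.126, -0.04, 1.405, 0, 1.571], TCP at [0.224, -0.475, 0.405] pointing down, gripper open.
Joint ranges: [-2.72, 2.72], [-0.95, 1.95], [-1.27, 1.35], [-1.78, 2.02], [-1.46, 1.47], [-3.14, 3.14]. Speed limits (rad/s): [2.39, 2.39, 3.01, 3.14, 3.14, 3.14].

INTERFACE

Orientations are given as a unit quaternion [w, x, y, z].
In Python, from workcell import telemetry, cams, close_job, models, env gives the robot as it stands.
- The arm moves only by the shell command python3 -m jog 'ROWS' [FORCE]. ROWS is JSON, a list of rows, each an object with "linear": the shift along the world's x, y, z in mm, a list of three; "twist": the turn, a rotation vector about the world's x, y, z in degrees, a list of three; "claw": the opening, from 0 (shut) to 1 (fully open). A call has 1 to 5 rows; each row shifts and turns the commanded pose from where the row before left it; what a row does not reach is not made up. A row lasts 1/8 s, in which the tool goes at most 62.5 mm and 10.7 degrees, less where a joint would pass 70% of its speed; a pose out of reach is approached as far as the arm can. A call with a gripper value outside its range is refused whole. The fingers move at their own pace and stop on an object; FORCE is the grip in N (left out, the last holds). Time passes only in rows, so rows that do not move let the fingers close. It gives the time, the measured TCP pose, the force and the opening at its end, in the units of the state.
- telemetry.read_state(): the state, without advancing time (a new reading comes with each control period).
- cams.capture(name): name is "scene" or "top" or "wrist"; returns a dict with "pixels" (400x640x3 uint8, red, green, blue), "intrinsics" (3x3 intrinsics, pixels), "eye" and "rotation" of the camera in the world. Camera axes: x right, y down, z forward; pixel columns grow to the right and rows downward; lengths in m; the calibration is good to about 2 mm. The wrist camera is an equidistant fisheye: a pixel r from the principal point sees the ray r / f radians off the axis. A picture is of the moment at which its call begins. There is no depth.
- close_job(): hands the job in, once; it reports no verdict.
Trained networks look in a picture, given as the dict that the camera call returned (one of the last four; its "shot" number tells which), for a name from the list of things; names that differ only in an ending like _2 or _b are one class to them, and where a whole thing is asked for, a point or a joint stands for the part that bears it (a point fixed in the world has none). Each returns a list of dicts, best first, with "score" (0 to 1); they miss things now and then, are a little off and sometimes report something else, mostly with a low value. They report only what shows in the picture. A call takes as long as a camera call.
- models.look_for(name, picture): "location" ([column, row] as shares, 0 to 1, of the picture: columns of its width, rows of its height, amid what is visible of it).
- models.masks_of(name, picture): "mask" (400x640 bool, what is visible of it) and "location" ([column, row] as shares, 0 to 1, of the picture: columns of its width, rows of its height, amid what is visible of it).
The state is a dict: "t": time; "q": joint angles; "qvel": joint speeds; "joint_efforts": joint torques, N m; "tcp_pos": TCP position; "ee_rot": TCP orientation; "ft_force": force on the tool from outside, world axes, zero at the start; "torque": the same for the moment, N m; "finger_gap": finger opening in m.
Only numpy, scipy, OpenCV 4.12 (cv2) and the standard library are available. Lean on these libraries where they do the work, as an engineer would, in place of code of your own. Each camera call takes 0.05 s, during which the arm holds its last target. There are 200 camera calls.

TASK

Two hand-cranked cam clamps stand on the bench, each with a piston in its nest. On the one whose cam has a broad blunt nose, turn the crank until the plunger's roller rests about the middle of the nose's flat dwell, so that the piston stays clamped, and let go of the crank. Leave the other clamp, whose cam is a plain round disc, as it is.

Things in the scene. Friction and masses are not known exactly. Their poses are not given: they have to be found in the camera images.
- cam_fixture: The clamp to work: fixed base 284 x 110 x 12 mm, upright camshaft with a lying plate cam (radius 30 mm, broad blunt nose reaching 48 mm), plunger with roller, and a 76 mm wide piston in a nest, 80 mm high. Origin: on the camshaft axis at bench level; x points along the plunger to the piston (centre at 170 mm), z up. Only the shaft end (102 mm) and the knob rise above 95 mm.
- cam_crank (a joint): Angle of its camshaft, rad, anticlockwise from above positive, stops at -2.4 and 2.4. At 0 the middle of the nose is on the roller and the crank arm points along the fixture's -x, away from the piston. The flat dwell reaches 0.5 to either side; beyond it the plunger draws back. Starts between -2.2 and -1.4, stays where it is left, takes about 2 N at the knob.
- cam_knob (a point): Centre of its crank knob: upright black sleeve, 26 mm in diameter, 46 mm tall, turning freely on its pin, on a flat crank arm whose top is 94 mm above the bench. This point is 119 mm above the bench and moves on a circle of 70 mm radius about the camshaft axis; in the fixture's frame it stands at the angle pi + cam_crank from x.
- round_knob (a point): Centre of the equal black knob on the other clamp, of the same build but with a plain round eccentric disc as its cam. Its crank, too, turns easily; it is to be left as it is.

How it is judged:
By the outcome, as a careful person would: the job done as asked, in the order asked, and still so for the second after the job is handed in, with the robot touching nothing.
It also fails if it takes over 32 s, if anything falls off the work surface, if the arm or the gripper's body presses on something with over 40 N, if the wrist force passes 120 N, or if a joint passes its speed limit or range.

## Working session

There is one attempt and no reset: what is moved stays moved. The work goes in short steps, Python scripts to look and compute and a shell command to move; the robot and the scene stay as the last step left them, time stands still between calls to the robot, and variables do not carry over. Pictures are saved under pics/ and viewed, about 8 in all and at most 12, crops included, and the job is handed in when it is done.

```bash
mkdir -p pics
cat > h.py <<'E'
import numpy as np, cv2
from workcell import telemetry, cams, close_job, models, env
def ray(p,uv):
    K=np.array(p["intrinsics"]);R=np.array(p["rotation"])
    return R@np.array([(uv[0]-K[0,2])/K[0,0],(uv[1]-K[1,2])/K[1,1],1.])
def onz(p,uv,z):
    d=ray(p,uv);e=np.array(p["eye"]);return e+d*(z-e[2])/d[2]
def proj(p,X):
    K=np.array(p["intrinsics"]);R=np.array(p["rotation"]);c=R.T@(np.array(X)-p["eye"]);return (K@c)[:2]/c[2]
def save(n,im): cv2.imwrite("pics/"+n,im[:,:,::-1])
E
python3 - <<'E'
from h import *
s=telemetry.read_state();print({k:np.round(v,3) for k,v in s.items()})
for c in("top","scene"):
    p=cams.capture(c);save(c+"1.png",p["pixels"]);print(c,np.round(p["eye"],3))
    for n in("cam_fixture","cam_crank","cam_knob","round_knob"):
        for d in models.look_for(n,p):
            uv=np.array(d["location"])*[640,400];print(c,n,round(d["score"],2),uv.round(),onz(p,uv,.119 if 'knob' in n else .09).round(3))
E
```

```text
{'t': np.float64(0.0), 'q': array([-1.129,  0.126, -0.041,  1.405, -0.   ,  1.571]), 'qvel': array([ 0.001, -0.   , -0.001, -0.   ,  0.001, -0.001]), 'joint_efforts': array([-1.0000e-03, -4.3591e+01,  3.5292e+01,  1.7000e-02, -0.0000e+00,
        0.0000e+00]), 'tcp_pos': array([ 0.224, -0.474,  0.404]), 'ee_rot': array([-0.001,  0.976,  0.219, -0.   ]), 'ft_force': array([-0.137, -1.329, -0.297]), 'torque': array([0.049, 0.015, 0.011]), 'finger_gap': np.float64(0.086)}
top [0.383 0.009 0.878]Traceback (most recent call last):
  File "<stdin>", line 7, in <module>
  File "h.py", line 7, in onz
    d=ray(p,uv);e=np.array(p["eye"]);return e+d*(z-e[2])/d[2]
  File "h.py", line 5, in ray
    return R@np.array([(uv[0]-K[0,2])/K[0,0],(uv[1]-K[1,2])/K[1,1],1.])
           ~^~~~~~~~~~~~~~~~~~~~~~~~~~~~~~~~~~~~~~~~~~~~~~~~~~~~~~~~~~~
ValueError: matmul: Input operand 1 has a mismatch in its core dimension 0, with gufunc signature (n?,k),(k,m?)->(n?,m?) (size 3 is different from 4)
```

Rotation is a quaternion; fix.

```bash
sed -i 's/R=np.array(p\["rotation"\])/R=RT.from_quat(np.array(p["rotation"]),scalar_first=True).as_matrix()/; 1a from scipy.spatial.transform import Rotation as RT' h.py
python3 - <<'E'
from h import *
for c in("top","scene"):
    p=cams.capture(c);save(c+"1.png",p["pixels"]);print(c,np.round(p["eye"],3),np.round(p["rotation"],3))
    for n in("cam_fixture","cam_crank","cam_knob","round_knob"):
        for d in models.look_for(n,p):
            uv=np.array(d["location"])*[640,400];print(c,n,round(d["score"],2),uv.round(),onz(p,uv,.119 if 'knob' in n else .09).round(3))
E
```

```text
top [0.383 0.009 0.878] [-0.062  0.708 -0.7    0.077]
top cam_fixture 0.93 [215. 166.] [0.609 0.206 0.09 ]
top cam_crank 0.62 [214. 188.] [0.564 0.205 0.09 ]
top cam_knob 0.56 [174. 190.] [0.553 0.274 0.119]
top round_knob 0.73 [443. 206.] [ 0.529 -0.238  0.119]
scene [1.347 0.07  0.607] [-0.326  0.573  0.662 -0.356]
scene cam_fixture 0.66 [442. 268.] [0.711 0.204 0.09 ]
scene cam_crank 0.78 [442. 225.] [0.58  0.215 0.09 ]
scene cam_knob 0.54 [474. 211.] [0.568 0.27  0.119]
scene round_knob 0.76 [221. 179.] [ 0.532 -0.236  0.119]
```

View pics/top1.png

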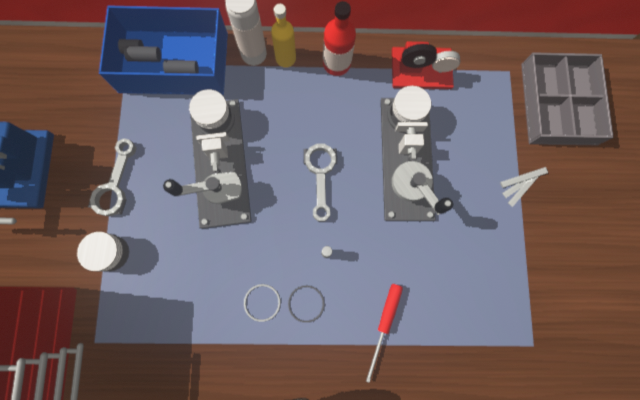

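View pics/scene1.png

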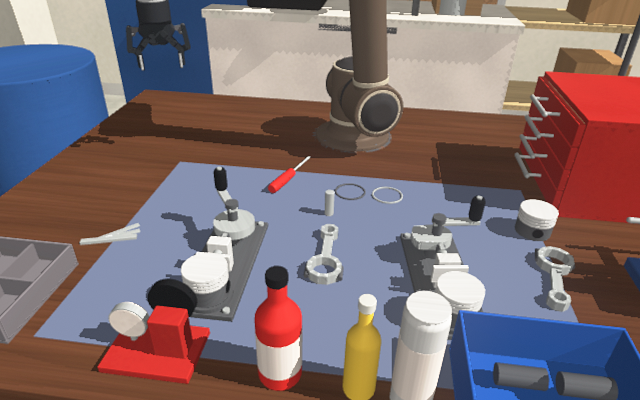

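The top view shows two clamps: the left one has its shaft at about (216,185) and knob at (172,187), the right one its shaft at about (412,181) and knob at (444,205). I'll zoom in on the left cam to confirm it's the nosed one and find the shaft.

Run:
```python
from h import *
p=cams.capture("top");im=p["pixels"]
a=cv2.resize(im[80:235,150:260],None,fx=3.6,fy=3.6,interpolation=cv2.INTER_CUBIC);b=cv2.resize(im[80:235,370:480],None,fx=3.6,fy=3.6,interpolation=cv2.INTER_CUBIC)
save("crop1.png",np.hstack([a,b]))
for n in("cam_fixture","cam_knob"):
    for d in models.masks_of(n,p):
        m=d["mask"].astype(np.uint8);print(n,d["score"],cv2.boundingRect(m),m.sum(), cv2.minAreaRect(cv2.findNonZero(m)))
```

```text
cam_fixture 0.61 (163, 90, 89, 139) 7048 ((202.89437866210938, 159.39102172851562), (137.5679931640625, 84.47490692138672), 84.5596694946289)
cam_knob 0.59 (163, 181, 20, 16) 177 ((172.6800079345703, 188.260009765625), (19.0, 12.80000114440918), 36.86989974975586)
```

View pics/crop1.png

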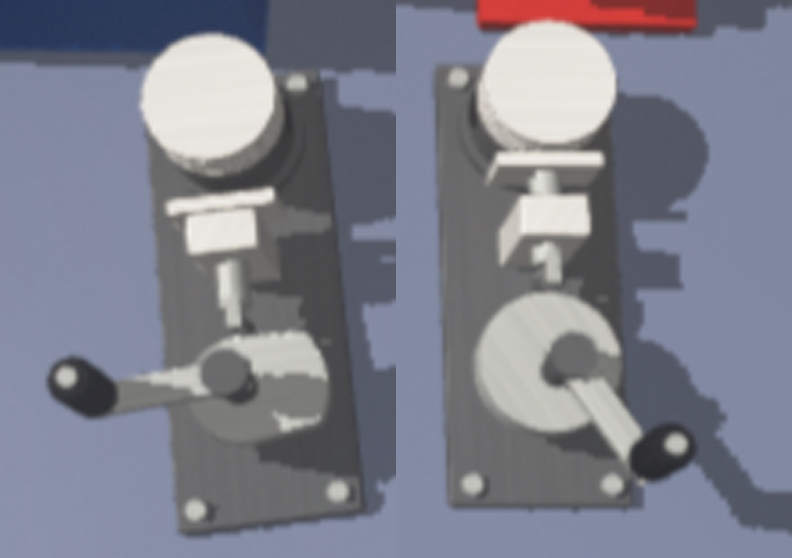

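The left crop shows the broad flat nose, pointing right and opposite the crank arm. The right one is a plain disc. So the left clamp is the one to work: shaft end at crop (226,372), knob top at (66,377), piston top at (208,100).

```bash
cat >> h.py <<'E'
def knob(S,yaw,a,r=.07): return S+r*np.array([np.cos(yaw+np.pi+a),np.sin(yaw+np.pi+a)])
E
python3 - <<'E'
from h import *
p=cams.capture("top")
q=lambda u,v,z: onz(p,(150+u/3.6,80+v/3.6),z)[:2]
S=q(226,372,.102);T=q(66,377,.142);P=q(208,100,.080);C=[q(*c,.012) for c in((320,70),(364,512),(180,533))]
print("S",S,"T",T,"P",P,"r",np.linalg.norm(T-S),"SP",np.linalg.norm(P-S))
yaw=np.arctan2(*(P-S)[::-1]);d=C[0]-C[1];e=C[1]-C[2]
print("yaw",yaw,"edges",np.arctan2(d[1],d[0]),np.linalg.norm(d),np.arctan2(e[1],e[0])+np.pi/2,np.linalg.norm(e),C)
k=T-S;a=np.arctan2(k[1],k[0])-yaw-np.pi;print("crank",(a+np.pi)%(2*np.pi)-np.pi)
# base corner relation: width mid
E
```

```text
S [0.57075812 0.20530906] T [0.55726824 0.27633489] P [0.73728941 0.23110846] r 0.07229553900793476 SP 0.168517888200442
yaw 0.15370032265662992 edges 0.14064880462901544 0.2834322864175528 0.12807261393413438 0.10850305952850703 [array([0.78898214, 0.18119571]), array([0.50834868, 0.1414626 ]), array([0.49449037, 0.24907701])]
crank -1.5368031042878032
```

The geometry agrees with the given sizes: r 72 against 70 mm, SP 168.5 against 170, base 283x108.5 against 284x110. So yaw ≈ 0.145 and crank ≈ -1.53. The plan is to grip the knob with the jaws tangential and turn the tool with the crank. First I move to a hover above the knob at about (0.558, 0.274).

```bash
R='{"linear":[22,50,0],"twist":[0,0,5],"claw":1}'
python3 -m jog '[{"linear":[22,50,0],"twist":[0,0,5],"claw":1},{"linear":[22,50,0],"twist":[0,0,5],"claw":1},{"linear":[22,50,0],"twist":[0,0,5],"claw":1},{"linear":[22,50,0],"twist":[0,0,5],"claw":1},{"linear":[22,50,0],"twist":[0,0,5],"claw":1}]' 20
python3 -m jog '[{"linear":[22,50,0],"twist":[0,0,5],"claw":1},{"linear":[22,50,0],"twist":[0,0,5],"claw":1},{"linear":[22,50,0],"twist":[0,0,5],"claw":1},{"linear":[22,50,0],"twist":[0,0,5],"claw":1},{"linear":[22,50,0],"twist":[0,0,5],"claw":1}]'
```

```text
t: 1.42
tcp_pos: [0.3347, -0.223, 0.4049]
ee_rot: [0.0, 0.905, 0.426, 0.0]
ft_force: [0.8, -0.3, -0.2]
finger_gap: 0.0857
t: 2.05
tcp_pos: [0.4448, 0.0273, 0.405]
ee_rot: [0.0, 0.791, 0.612, 0.0]
ft_force: [1.3, -1.2, 0.1]
finger_gap: 0.0848
```

```bash
python3 -m jog '[{"linear":[22,49,0],"twist":[0,0,5],"claw":1},{"linear":[23,49,0],"twist":[0,0,5],"claw":1},{"linear":[22,49,0],"twist":[0,0,5],"claw":1},{"linear":[23,50,0],"twist":[0,0,5],"claw":1},{"linear":[23,50,0],"twist":[0,0,5],"claw":1}]'
python3 -m jog '[{"linear":[0,0,-25],"twist":[0,0,0],"claw":1},{"linear":[0,0,-20],"twist":[0,0,0],"claw":1},{"linear":[0,0,0],"twist":[0,0,0],"claw":1}]'
python3 - <<'E'
from h import *
p=cams.capture("wrist");save("wrist1.png",p["pixels"]);print(p["eye"],p["rotation"],p["intrinsics"])
for d in models.look_for("cam_knob",p): print(d["score"],np.array(d["location"])*[640,400])
print(telemetry.read_state()["q"])
E
```

```text
t: 2.68
tcp_pos: [0.558, 0.2742, 0.4047]
ee_rot: [0.0, 0.64, 0.769, 0.0]
ft_force: [0.2, -0.9, 0.4]
finger_gap: 0.0857
t: 3.05
tcp_pos: [0.5571, 0.2725, 0.3578]
ee_rot: [-0.001, 0.641, 0.768, -0.002]
ft_force: [-0.7, -0.2, -0.8]
finger_gap: 0.0853
[0.54449862 0.3470304  0.32708857] [0.15013657 0.9845458  0.0893727  0.01187873] [[309.70691629   0.         321.07435694]
 [  0.         309.70691629 202.63512445]
 [  0.           0.           1.        ]]
0.57 [324.608 214.68 ]
[4.54436668e-01 3.10784881e-01 9.48771733e-02 1.35456770e+00
 1.15126836e-05 1.84536472e+00]
```

View pics/wrist1.png

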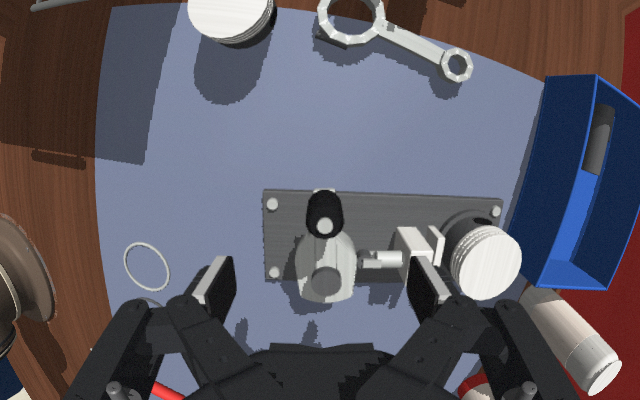

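The wrist view shows the knob cap at about (325,226) and the shaft end at about (326,282), with the jaws straddling the knob column. I'll locate both with the fisheye model.

```bash
cat >> h.py <<'E'
def fish(p,uv,z):
    K=np.array(p["intrinsics"]);d=np.array([uv[0]-K[0,2],uv[1]-K[1,2]]);r=np.hypot(*d);th=r/K[0,0]
    v=RT.from_quat(np.array(p["rotation"]),scalar_first=True).apply(np.r_[np.sin(th)*d/r,np.cos(th)]);e=np.array(p["eye"]);return e+v*(z-e[2])/v[2]
E
python3 - <<'E'
from h import *
p=cams.capture("wrist")
T=fish(p,(325,226),.142);S=fish(p,(326,282),.102);P=fish(p,(494,257),.080)
print(T,S,P,np.linalg.norm((T-S)[:2]),np.linalg.norm((P-S)[:2]));k=(T-S);x=P-S;y=np.arctan2(x[1],x[0])
print("yaw",y,"a",(np.arctan2(k[1],k[0])-y)%(2*np.pi)-np.pi,telemetry.read_state()["tcp_pos"])
E
```

```text
[0.56085468 0.27439928 0.142     ] [0.57463268 0.20808414 0.102     ] [0.74269237 0.24513807 0.08      ] 0.06773131664095783 0.17209606400886746
yaw 0.21700881381012188 a -1.5829539821838385 [0.55757962 0.2723202  0.36084622]
```

```bash
python3 -m jog '[{"linear":[1,2,-30],"twist":[0,0,0],"claw":1},{"linear":[0,0,-30],"twist":[0,0,0],"claw":1},{"linear":[0,0,-18],"twist":[0,0,0],"claw":1},{"linear":[0,0,0],"twist":[0,0,0],"claw":0.5},{"linear":[0,0,0],"twist":[0,0,0],"claw":0.2}]' 20
python3 -m jog '[{"linear":[0,0,0],"twist":[0,0,0],"claw":0.2},{"linear":[0,0,0],"twist":[0,0,0],"claw":0.2},{"linear":[0,0,0],"twist":[0,0,0],"claw":0.2}]' 20
```

```text
t: 3.82
tcp_pos: [0.5589, 0.2745, 0.2834]
ee_rot: [0.0, 0.641, 0.768, 0.001]
ft_force: [0.7, 0.7, 1.0]
finger_gap: 0.0517
t: 4.2
tcp_pos: [0.5587, 0.2746, 0.2831]
ee_rot: [0.0, 0.641, 0.768, 0.001]
ft_force: [-2.0, 0.1, 6.2]
finger_gap: 0.025
```

Gripped, with the gap at 25 mm against a 26 mm knob. Next I work out the arc rows: 10 steps of about 8.7°.

Run:
```python
import numpy as np
a=np.radians(101+8.73*np.arange(11));P=70*np.c_[np.cos(a),np.sin(a)];print(np.diff(P,axis=0).round(1).tolist())
```

```text
[[-10.3, -2.8], [-9.7, -4.4], [-9.0, -5.8], [-8.0, -7.1], [-6.8, -8.2], [-5.5, -9.1], [-4.0, -9.9], [-2.5, -10.4], [-0.9, -10.6], [0.7, -10.6]]
```

```bash
python3 -m jog '[{"linear":[-10.3,-2.8,0],"twist":[0,0,8.7],"claw":0.2},{"linear":[-9.7,-4.4,0],"twist":[0,0,8.7],"claw":0.2},{"linear":[-9,-5.8,0],"twist":[0,0,8.7],"claw":0.2},{"linear":[0,0,0],"twist":[0,0,0],"claw":0.2}]' 20
```

```text
t: 4.7
tcp_pos: [0.5294, 0.2612, 0.283]
ee_rot: [0.001, 0.452, 0.892, 0.001]
ft_force: [-1.2, -1.5, 8.5]
finger_gap: 0.0253
```

Forces are low and the arc is being followed. Continuing.

```bash
python3 -m jog '[{"linear":[-8,-7.1,0],"twist":[0,0,8.7],"claw":0.2},{"linear":[-6.8,-8.2,0],"twist":[0,0,8.7],"claw":0.2},{"linear":[-5.5,-9.1,0],"twist":[0,0,8.7],"claw":0.2},{"linear":[-4,-9.9,0],"twist":[0,0,8.7],"claw":0.2},{"linear":[0,0,0],"twist":[0,0,0],"claw":0.2}]' 20
python3 -m jog '[{"linear":[-2.5,-10.4,0],"twist":[0,0,8.7],"claw":0.2},{"linear":[-0.9,-10.6,0],"twist":[0,0,8.7],"claw":0.2},{"linear":[0.7,-10.6,0],"twist":[0,0,8.7],"claw":0.2},{"linear":[0,0,0],"twist":[0,0,0],"claw":0.2}]' 20
python3 - <<'E'
from h import *
p=cams.capture("top");save("crop2.png",cv2.resize(p["pixels"][80:240,140:280],None,fx=3.6,fy=3.6,interpolation=cv2.INTER_CUBIC))
p=cams.capture("wrist");save("wrist2.png",p["pixels"])
E
```

```text
t: 5.32
tcp_pos: [0.506, 0.2268, 0.283]
ee_rot: [0.002, 0.166, 0.986, 0.0]
ft_force: [2.6, -2.2, 6.7]
finger_gap: 0.0256
t: 5.82
tcp_pos: [0.504, 0.1955, 0.2831]
ee_rot: [0.002, -0.061, 0.998, 0.0]
ft_force: [5.2, -0.7, 6.4]
finger_gap: 0.0254
```

View pics/wrist2.png

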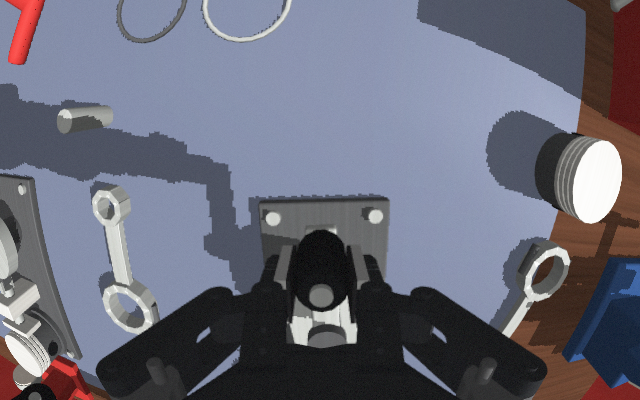

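The wrist view shows the knob at (322,270), still between the pads, and the crank arm in line with the base axis, pointing away from the piston. I release, rise straight up and check.

```bash
python3 -m jog '[{"linear":[0,0,0],"twist":[0,0,0],"claw":0.6},{"linear":[0,0,0],"twist":[0,0,0],"claw":0.8},{"linear":[0,0,0],"twist":[0,0,0],"claw":0.8},{"linear":[0,0,15],"twist":[0,0,0],"claw":0.8},{"linear":[0,0,30],"twist":[0,0,0],"claw":0.8}]'
python3 -m jog '[{"linear":[0,0,50],"twist":[0,0,0],"claw":0.8},{"linear":[-25,-50,0],"twist":[0,0,0],"claw":0.8},{"linear":[-25,-50,0],"twist":[0,0,0],"claw":0.8},{"linear":[-25,-50,0],"twist":[0,0,0],"claw":0.8},{"linear":[-25,-50,0],"twist":[0,0,0],"claw":0.8}]'
python3 -m jog '[{"linear":[-25,-50,0],"twist":[0,0,0],"claw":0.8},{"linear":[-25,-50,0],"twist":[0,0,0],"claw":0.8},{"linear":[0,0,0],"twist":[0,0,0],"claw":0.8}]'
python3 - <<'E'
from h import *
p=cams.capture("top");im=p["pixels"]
a=cv2.resize(im[80:235,150:260],None,fx=3.6,fy=3.6,interpolation=cv2.INTER_CUBIC);b=cv2.resize(im[80:235,370:480],None,fx=3.6,fy=3.6,interpolation=cv2.INTER_CUBIC)
save("crop3.png",np.hstack([a,b]))
E
```

```text
t: 6.55
tcp_pos: [0.502, 0.1954, 0.3268]
ee_rot: [-0.001, -0.064, 0.998, -0.0]
ft_force: [1.0, 0.5, 1.0]
finger_gap: 0.0681
t: 7.18
tcp_pos: [0.4013, -0.0057, 0.3779]
ee_rot: [0.001, -0.064, 0.998, -0.0]
ft_force: [-0.1, -1.3, -0.1]
finger_gap: 0.0682
t: 7.55
tcp_pos: [0.3507, -0.107, 0.378]
ee_rot: [0.001, -0.06, 0.998, -0.001]
ft_force: [0.9, 0.9, -0.5]
finger_gap: 0.0682
```

View pics/crop3.png

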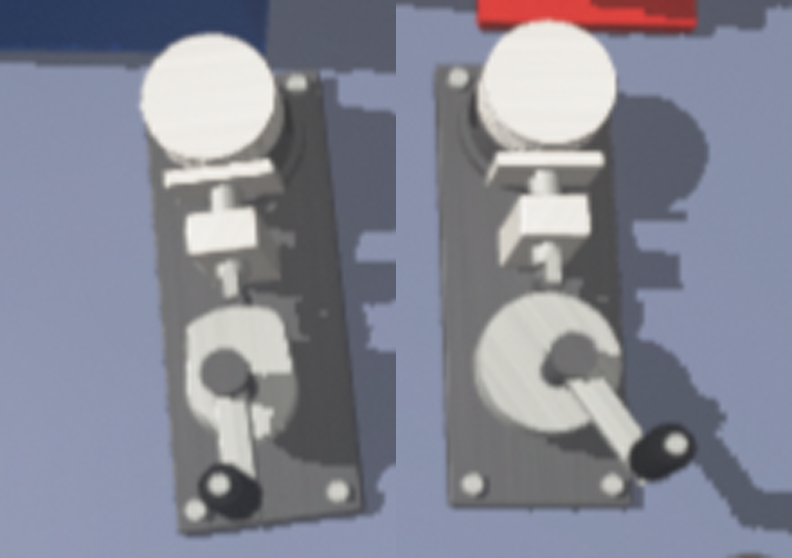

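The nose now faces the plunger and the pad is against the piston, with the knob cap at crop (218,485). The round clamp looks unchanged. I'll check the crank angle from these pixels before handing in.

Run:
```python
from h import *
p=cams.capture("top");q=lambda u,v,z: onz(p,(150+u/3.6,80+v/3.6),z)[:2]
S=q(226,372,.102);T=q(218,485,.142);k=T-S;a=(np.arctan2(k[1],k[0])-.145)%(2*np.pi)-np.pi
print(np.linalg.norm(k),a)
if abs(a)<.15: close_job();print("closed")
```

```text
0.06904836370558019 -0.003962699415869686
the job is handed in; nothing more can be done
closed
```

The clamp with the broad blunt nose is now clamped, with its crank close to 0 rad, the middle of the flat dwell. I gripped its knob, turned the crank anticlockwise about 87° from −1.53 rad, let go and moved the arm away.

- **Crank angle:** the last top view puts it at about −0.004 rad, within roughly 0.05 rad. The knob's radius came out at 69 mm against the given 70 mm.
- **Clamping:** in that view the nose faces the roller and the pad is against the piston.
- **Other clamp:** the one with the round disc looks unchanged.
- **Limits:** the force readings at the end of each move stayed below about 9 N. The last reading before hand-in was at 7.6 s, against the 32 s limit.
- **Disagreement:** one close-up wrist-camera reading put the fixture's direction at 0.217 rad, against 0.13–0.15 rad from the top view. I used 0.145. Had the wrist reading been right, the crank would be about 0.07 rad further off centre, still well inside the ±0.5 rad dwell.

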